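# Set the dish dryer's thumbwheel timer to 145 and start it

## Task

Set the dish dryer's timer to 145 minutes: roll its three thumbwheels, seen from the front, to 1 on the left, 4 in the middle and 5 on the right (each wheel must be pressed down against its spring to roll and must be let up again so that it locks on its digit), then push the start button in past half of its travel, so that it switches, and let it go. Press gently, never with more than 25 N, do not push start before the time is set, and leave the cup, the jar, the tumblers and the plant where they are.

Things in the scene. Friction and masses are not known exactly. Their poses are not given: they have to be found in the camera images.
- dryer: Dish dryer fixed to the table: white base 380 (x) x 460 (y) x 64 mm, origin at the centre of its underside, z up; -x is its front, facing the robot, +y the operator's left. At the front of its top a grey panel (67 mm above the table) with three thumbwheels in a row and the start button; from 75 mm behind the wheel row on, a drip tray, then (from 140 mm) a rack of plates up to 250 mm high.
- wheel_left (a joint): Turn of the left thumbwheel (hundreds of minutes), rad. Digit d stands at d x 0.6283; the field facing straight up, between two small black ridges, is the one shown: blank = 0, else one dot per unit, on a white band. Grows as the wheel's top rolls away from the front (to the dryer's +x). Stops just below 0 and just above 9: it does not go round from 9 to 0.
- crown_left (a point): Nominal top of the left wheel: on the dryer at x -125, y +50, z 91 mm (24 mm above the panel). It belongs to the housing; the wheel modules are clipped in by hand, so each wheel's real top is up to 5 mm higher or lower than its point: feel for it. Wheels: 60 mm across, 26 mm wide, 50 mm apart, axle along the dryer's y, rim with grippy rubber tyres.
- wheel_mid (a joint): Turn of the middle thumbwheel (tens of minutes), rad; same scale, dots, direction and stops as the left one.
- crown_mid (a point): Nominal top of the middle wheel: on the dryer at x -125, y 0, z 91 mm; real top up to 5 mm off. Each wheel sits on a sprung axle and is locked by a pin when up: nothing gives until about 5 N, then it sinks 1 mm per newton. From about 5 mm down (10 N) it is free; at 9 mm (14 N) it bottoms hard. Let up, it rises and centres itself on the nearest digit.
- wheel_right (a joint): Turn of the right thumbwheel (units of minutes), rad; same scale, dots, direction and stops as the left one.
- crown_right (a point): Nominal top of the right wheel: on the dryer at x -125, y -50, z 91 mm; real top up to 5 mm off. A wheel that is held down rolls with a fingertip moved along level on top of it, 18.9 mm of travel per digit, with hardly any resistance (under 1 N).
- start_top (a point): Centre of the top face of the start button, a grey round cap 26 mm across, at the right end of the console panel: on the dryer at x -125, y -125, z 93 mm (26 mm above the panel) when up; goes down with the cap.
- start (a joint): Travel of the start button, m: 0 up, 0.010 at the hard bottom. Sprung: it starts to give at about 2.7 N and takes 0.63 N more per mm, so 6 N at half travel, where it switches, and 9 N at the bottom; it springs back.
- cup: white open cup, 60 mm across, 55 mm high, standing on the dryer's top left of the wheels (about 150 mm left of the middle wheel); bystander, origin at the centre of its underside.
- spice_jar: small glass jar with steel cap, 42 mm across, 62 mm high, standing on the dryer's top right of the start button (about 73 mm from it); bystander, origin at the centre of its underside.
- glass_a: upturned tumbler, 78 mm across, 92 mm high, on the table at the right of the dryer; bystander, origin at the centre of its underside.
- glass_b: upturned tumbler of the same size, standing in the drip tray between the plates and the cutlery basket; bystander, origin at the centre of its underside.
- succulent: plant in a black pot, 84 mm across, about 125 mm high, on the table at the left of the dryer; bystander, origin at the centre of its underside.

How it is judged:
By the outcome, as a careful person would: the job done as asked, in the order asked, and still so for the second after the job is handed in, with the robot touching nothing.
It also fails if it takes over 64 s, if anything falls off the work surface, if the arm or the gripper's body presses on something with over 40 N, if the wrist force passes 120 N, or if a joint passes its speed limit or range.

## Robot

A 6-joint arm with a two-finger parallel gripper is mounted at the origin on the work surface. World frame = base frame: x ahead of the robot, y to its left, z up, the work surface at z = 0. Lengths are in m, angles in rad, forces in N, time in s.
With the tool pointing down it reaches from about 0.275 to 0.725 m from the base axis. Payload 15.9 kg.
Tool frame: the origin (TCP) lies midway between the tips of the shut fingers; the grasp point (between the pads) lies 19 mm behind it; y points along the fingers, z is the direction in which the jaws open and shut, and the axes are right-handed (so a half turn about y gives the same grasp; the last joint's range is limited). The gripper opens to 85 mm and grips with 20 to 120 N. Pads are 22 mm wide; open, the fingers measure 114 mm over their backs; the gripper's body (76 mm by 85 mm) begins 54 mm behind the grasp point. The pads swing forward as they close: fully open they stand 13 mm farther back than shut.
Start: joints at [-1.19, 0.213, -0.034, 1.323, 0, 1.571], TCP at [0.186, -0.464, 0.231] pointing down, gripper open.
Joint ranges: [-2.98, 2.98], [-0.74, 1.72], [-1.14, 1.35], [-2.1, 2.04], [-1.57, 1.44], [-3.14, 3.14]. Speed limits (rad/s): [1.89, 1.89, 2.39, 2.57, 3.14, 3.14].

## Interface

Orientations are given as a unit quaternion [x, y, z, w].
In Python, from workcell import bot, optics gives the robot as it stands.
- The arm moves only by the tool step_arm, never from a script. Its argument "deltas" is a list of rows, each a list of 5 numbers: the gripper command: -1 is fully open, 1 is shut, values between are in proportion, then the shift along the tool's x, y, z in mm, then the turn about the tool's y in rad. In form: [[fingers, tx, ty, tz, twist], ...]. A call has 1 to 20 rows; each row is the pose to reach, as a shift and turn from the pose measured when the call began, along the tool's axes at that moment; what a row does not reach only later rows make up. A row lasts 1/8 s, in which the tool goes at most 62.5 mm and 10.7 degrees, less where a joint would pass 70% of its speed; a pose out of reach is approached as far as the arm can. A call with a gripper value outside its range is refused whole. The fingers move at their own pace and stop on an object; "newtons" is the grip in N (left out, the last holds). Time passes only in rows, so rows that repeat a pose let the fingers close. It gives the time, the measured TCP pose, the force and the opening at its end, in the units of the state.
- bot.get_state(): the state, without advancing time (a new reading comes with each control period).
- optics.capture(name): name is "scene" or "side" or "wrist"; returns a dict with "frame" (420x560x3 uint8, red, green, blue), "depth" (420x560 float32, m along the optical axis (not along the pixel's ray), 0 where there is no reading), "fx", "fy", "cx", "cy" (pixels), "rvec" (rotation vector, rad) and "tvec" (3), from world to camera coordinates, as OpenCV has them. Camera axes: x right, y down, z forward; pixel columns grow to the right and rows downward; lengths in m; the calibration is good to about 2 mm. A picture is of the moment at which its call begins.
- bot.job_done(): hands the job in, once; it reports no verdict.
The state is a dict: "t": time; "q": joint angles; "dq": joint speeds; "tau": joint torques, N m; "ee_pos": TCP position; "ee_rot": TCP orientation; "ft_force": force on the tool from outside, world axes, zero at the start; "wrist_torque": the same for the moment, N m; "grip_width": opening from 0.0 (shut) to 1.0 (fully open).
Only numpy, scipy, OpenCV 4.12 (cv2) and the standard library are available. Lean on these libraries where they do the work, as an engineer would, in place of code of your own. Each camera call takes 0.05 s, during which the arm holds its last target. There are 200 camera calls.

## Working session

There is one attempt and no reset: what is moved stays moved. The work goes in short steps, Python scripts to look and compute and a tool call to move; the robot and the scene stay as the last step left them, time stands still between calls to the robot, and variables do not carry over. Pictures are saved under pics/ and viewed, on a budget of 10 in all, crops included, one or two more only if the job needs it, and the job is handed in when it is done.

Besides the shell and the picture viewer there is one more tool, called by a JSON object that holds its "method" and its "body", one argument or row to a line. step_arm: Moves the arm, as the interface text tells. Its arguments: {"type":"object","properties":{"deltas":{"type":"array"},"newtons":{"type":"number"}},"required":["deltas"]}

```bash
ls; mkdir -p pics
cat > h.py <<'E'
import cv2,numpy as np
from workcell import bot,optics
def cap(n):
    c=optics.capture(n);R=cv2.Rodrigues(np.array(c["rvec"],float))[0];c["R"]=R;c["t"]=np.array(c["tvec"],float).ravel();return c
def save(c,f,crop=None,s=1):
    im=c["frame"][:,:,::-1]
    if crop: im=im[crop[1]:crop[3],crop[0]:crop[2]]
    cv2.imwrite(f,cv2.resize(im,None,fx=s,fy=s,interpolation=cv2.INTER_CUBIC))
def plane(c,u,v,z):
    d=c["R"].T@np.array([(u-c["cx"])/c["fx"],(v-c["cy"])/c["fy"],1]);o=-c["R"].T@c["t"]
    return o+d*(z-o[2])/d[2]
def proj(c,P):
    p=c["R"]@np.array(P)+c["t"];return c["fx"]*p[0]/p[2]+c["cx"],c["fy"]*p[1]/p[2]+c["cy"]
def cloud(c):
    v,u=np.mgrid[:420,:560];d=c["depth"]
    p=np.stack([(u-c["cx"])/c["fx"]*d,(v-c["cy"])/c["fy"]*d,d],-1)
    return (p-c["t"])@c["R"]
E
python3 - <<'E'
from h import *
import numpy as np
s=bot.get_state();print(s)
a=cap("scene");b=cap("side")
im=np.hstack([a["frame"],b["frame"]])[:,:,::-1]
cv2.imwrite("pics/a.png",a["frame"][:,:,::-1]);cv2.imwrite("pics/b.png",b["frame"][:,:,::-1])
for c in(a,b):print(-c["R"].T@c["t"],c["fx"])
E
```

```text
pics
{'t': 0.0, 'q': array([-1.19002160e+00,  2.13382253e-01, -3.50633355e-02,  1.32345649e+00,
       -4.39952688e-06,  1.57084851e+00]), 'dq': array([ 0.00056737, -0.0016814 , -0.00147776,  0.00061958, -0.00028874,
        0.0014823 ]), 'tau': array([ 1.54231460e-03, -6.86157632e+01,  4.87119913e+01,  1.72291661e-02,
       -1.04004282e-04, -7.75875833e-06]), 'ee_pos': array([ 0.18569817, -0.46388812,  0.23080142]), 'ee_rot': array([-0.13386975,  0.69471704, -0.69394988,  0.13371872]), 'ft_force': array([ 0.18597316, -0.03677222,  0.5411401 ]), 'wrist_torque': array([-0.02686284,  0.03955031,  0.00719586]), 'grip_width': 0.9979452803954825}
[1.13237642 0.76340056 0.81466734] 452.82633765156504
[0.51445388 0.82723615 0.64644895] 479.96330077873375
```

View pics/a.png

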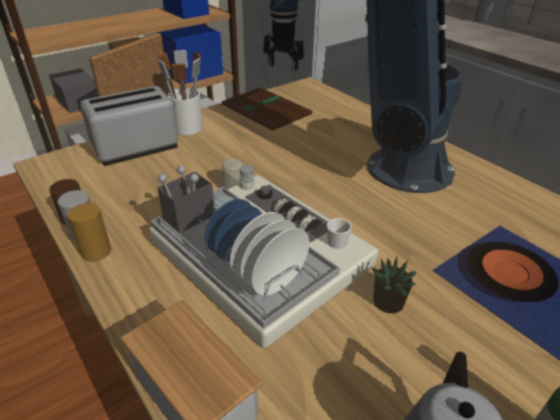

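View pics/b.png

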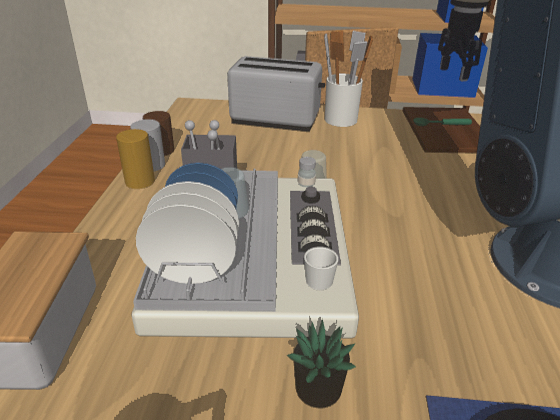

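The scene view shows the dryer from behind. The side view shows start at about (311,193) and the wheels at about (313,214), (315,228) and (316,243), with the cup at (320,268).

Run:
```python
from h import *
b=cap("side");P=cloud(b);f=b["frame"].astype(int)
for u,v in [(311,189),(313,214),(315,228),(316,243),(320,255),(296,200),(345,322)]:
    print(u,v,P[v,u].round(3),f[v,u])
m=(abs(P[...,2]-.067)<.006)&(f.max(2)<110)&(np.mgrid[:420,:560][1]>285)&(np.mgrid[:420,:560][1]<345)
q=P[m][:,:2].astype(np.float32);print(len(q),"panel",cv2.minAreaRect(q),q.min(0),q.max(0))
m=(abs(P[...,2]-.064)<.005)&(P[...,0]>.2)&(P[...,0]<.9)&(abs(P[...,1])<.5)
n,l,st,_=cv2.connectedComponentsWithStats(m.astype(np.uint8));k=1+st[1:,4].argmax()
q=P[l==k][:,:2].astype(np.float32);r=cv2.minAreaRect(q);print(len(q),"top",r,cv2.boxPoints(r))
print("jacketop",[ (proj(b,P[189,311]))])
save(b,"pics/c.png",(280,145,360,300),5) if 0 else save(b,"pics/c.png",(270,150,370,290),4)
```

```text
311 189 [ 0.532 -0.087  0.091] [104  99  98]
313 214 [0.523 0.001 0.085] [58 52 53]
315 228 [0.517 0.05  0.085] [59 56 53]
316 243 [0.513 0.1   0.086] [61 59 55]
320 255 [0.504 0.155 0.102] [205 201 194]
296 200 [ 0.564 -0.079  0.065] [101  96  97]
345 322 [0.456 0.262 0.051] [199 194 177]
2228 panel ((0.5574200749397278, -0.4308573603630066), (0.09652940183877945, 1.6634026765823364), 4.565134525299072) [ 0.45958683 -1.2606343 ] [0.61482066 0.39831352]
8210 top ((0.6437771916389465, 0.05210946500301361), (0.3745861351490021, 0.45833122730255127), 5.747651100158691) [[ 0.43447542  0.2613661 ]
 [ 0.480376   -0.19466093]
 [ 0.85307896 -0.15714717]
 [ 0.8071784   0.29887986]]
jacketop [(np.float64(311.0), np.float64(188.99999999999997))]
```

View pics/c.png

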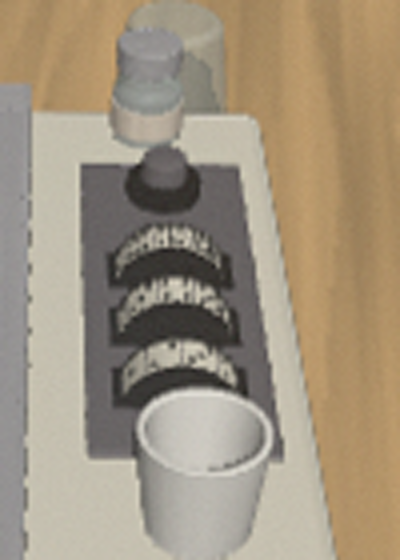

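Side crop: panel with cap at the top and three wheels with white bands; the cup partly covers the front of the view. Pose estimate: centre (0.644, 0.052), yaw 5.75°. The predicted start position (0.532, -0.085) agrees with the depth sample. I'll compute the move to above the wheels.

```bash
cat >> h.py <<'E'
from scipy.spatial.transform import Rotation as Ro
C=np.array([.644,.052]);TH=.1003
def dry(x,y): c,s=np.cos(TH),np.sin(TH);return C+np.array([c*x-s*y,s*x+c*y])
def tool(target):
    s=bot.get_state();R=Ro.from_quat(s["ee_rot"]).as_matrix()
    return (R.T@(np.array(target)-s["ee_pos"])*1000).round(1)
def st():
    s=bot.get_state();R=Ro.from_quat(s["ee_rot"]).as_matrix()
    d=s["ee_pos"][:2]-C;c,n=np.cos(TH),np.sin(TH)
    print("t%.2f"%s["t"],"ee",s["ee_pos"].round(4),"dryer xy",[round((c*d[0]+n*d[1])*1000,1),round((-n*d[0]+c*d[1])*1000,1)],"F",s["ft_force"].round(2),"g",round(s["grip_width"],3));return R
E
python3 - <<'E'
from h import *
R=st();print(R.round(3))
for y in(.05,0,-.05,-.125):print(dry(-.125,y).round(4))
p=dry(-.165,0);print(tool([*p,.22]))
# z axis of tool to +-dryer x
for s in(0,np.pi):
    d=np.array([np.cos(TH+s),np.sin(TH+s),0]);v=R.T@d;print("twist about y",np.arctan2(v[0],v[2]))
E
```

```text
t0.15 ee [ 0.1857 -0.464   0.2309] dryer xy [np.float64(-507.6), np.float64(-467.5)] F [ 0.96 -0.08  0.6 ] g 1.002
[[-0.928 -0.     0.372]
 [-0.372  0.001 -0.928]
 [-0.    -1.    -0.001]]
[0.5146 0.0892]
[0.5196 0.0395]
[ 0.5246 -0.0103]
[ 0.5321 -0.0849]
[-458.6   11.2 -354.4]
twist about y -1.290337608275541
twist about y 1.8512550453142527
```

{"method": "step_arm", "body": {
  "deltas": [
    [1,-38,0,-30,-0.11],
    [1,-76,0,-60,-0.22],
    [1,-115,0,-89,-0.32],
    [1,-153,0,-118,-0.43],
    [1,-191,0,-148,-0.54],
    [1,-229,0,-177,-0.65],
    [1,-268,0,-207,-0.75],
    [1,-306,0,-236,-0.86],
    [1,-344,0,-266,-0.97],
    [1,-382,2,-295,-1.08],
    [1,-420,6,-325,-1.18],
    [1,-459,10,-354,-1.29],
    [1,-459,10,-354,-1.29],
    [1,-459,10,-354,-1.29],
    [1,-459,10,-354,-1.29]
  ],
  "newtons": 40
}}

```text
t: 2.02
ee_pos: [0.48, 0.0345, 0.2214]
ee_rot: [-0.524, 0.475, -0.475, 0.524]
ft_force: [1.0, 0.1, -0.9]
grip_width: 0.0
```

Run:
```python
from h import *
R=st();print(R.round(3))
w=cap("wrist");print(-w["R"].T@w["t"])
for y in(.05,0,-.05,-.125):print(proj(w,[*dry(-.125,y),.091]))
save(w,"pics/d.png")
```

```text
t2.02 ee [0.48   0.0345 0.2214] dryer xy [np.float64(-165.0), np.float64(-1.0)] F [ 1.    0.08 -0.87] g 0.0
[[ 0.098 -0.     0.995]
 [-0.995  0.001  0.098]
 [-0.001 -1.    -0.   ]]
[0.47254477 0.10457462 0.36422447]
(np.float64(336.6925405679927), np.float64(132.91273508575816))
(np.float64(334.04257193763306), np.float64(200.41508939050925))
(np.float64(331.64178152307375), np.float64(261.5701548952004))
(np.float64(328.43598880311447), np.float64(343.23095401979674))
```

View pics/d.png

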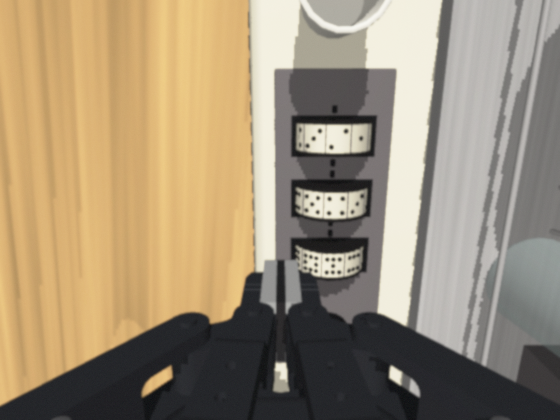

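The wrist view has the wheels at about (334,136), (332,204) and (329,263), within a few pixels of the predictions. Next is a zoom on the dots.

Run:
```python
import cv2
im=cv2.imread("pics/d.png")[105:285,285:385]
t=[cv2.resize(im[a:a+50],None,fx=7,fy=4 and 4,interpolation=cv2.INTER_CUBIC) for a in(5,68,128)]
cv2.imwrite("pics/e.png",cv2.vconcat(t))
```

```text
(no output)
```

View pics/e.png

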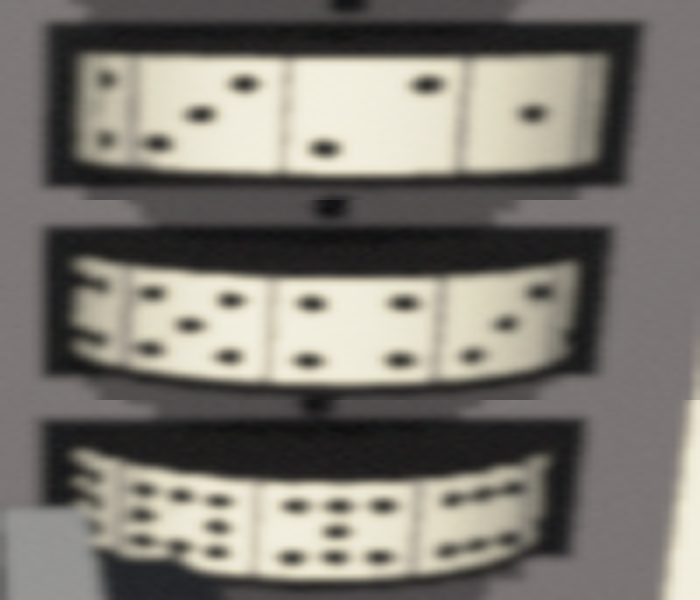

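The crown fields read 2, 4 and 7 (parallax checked against the predicted crown pixels). So left needs −1 digit, the middle stays as it is, and right needs −2. I'll go above the left wheel, 9.5 mm behind its crown.

{"method": "step_arm", "body": {
  "deltas": [
    [1,-25,40,25,0],
    [1,-51,80,49.5,0],
    [1,-51,110,49.5,0],
    [1,-51,120,49.5,0],
    [1,-51,123,49.5,0],
    [1,-51,123,49.5,0]
  ]
}}

```text
t: 2.82
ee_pos: [0.5248, 0.0898, 0.0997]
ee_rot: [-0.523, 0.475, -0.475, 0.524]
ft_force: [0.1, 1.4, 1.3]
grip_width: -0.0
```

```bash
python3 -c "from h import *;st()"
```

```text
t2.83 ee [0.5248 0.0898 0.0997] dryer xy [np.float64(-114.8), np.float64(49.5)] F [0.05 1.41 1.32] g -0.0
```

{"method": "step_arm", "body": {
  "deltas": [
    [1,0,2,0,0],
    [1,0,4,0,0],
    [1,0,4,0,0],
    [1,0,4,0,0]
  ]
}}

```text
t: 3.32
ee_pos: [0.5248, 0.0898, 0.0957]
ee_rot: [-0.523, 0.475, -0.475, 0.524]
ft_force: [-0.1, -0.2, 0.2]
grip_width: -0.001
```

{"method": "step_arm", "body": {
  "deltas": [
    [1,0,2,0,0],
    [1,0,3,0,0],
    [1,0,3,0,0],
    [1,0,3,0,0]
  ]
}}

```text
t: 3.82
ee_pos: [0.5248, 0.0898, 0.0927]
ee_rot: [-0.523, 0.475, -0.475, 0.524]
ft_force: [0.3, 0.1, 0.2]
grip_width: -0.001
```

{"method": "step_arm", "body": {
  "deltas": [
    [1,0,1,0,0],
    [1,0,3,0,0],
    [1,0,3,0,0],
    [1,0,3,0,0]
  ]
}}

```text
t: 4.32
ee_pos: [0.5254, 0.0899, 0.0902]
ee_rot: [-0.523, 0.475, -0.476, 0.525]
ft_force: [0.5, -1.0, 6.8]
grip_width: 0.001
```

{"method": "step_arm", "body": {
  "deltas": [
    [1,0,2,0,0],
    [1,0,4,0,0],
    [1,0,5.5,0,0],
    [1,0,5.5,0,0],
    [1,0,5.5,0,0]
  ]
}}

```text
t: 4.95
ee_pos: [0.5265, 0.0901, 0.0856]
ee_rot: [-0.522, 0.474, -0.476, 0.525]
ft_force: [0.8, 0.0, 10.8]
grip_width: -0.003
```

{"method": "step_arm", "body": {
  "deltas": [
    [1,0,1.5,0,0],
    [1,0,1.5,0,0],
    [1,0,1.5,-3,0],
    [1,0,1.5,-6,0],
    [1,0,1.5,-9,0],
    [1,0,1.5,-12,0],
    [1,0,1.5,-15,0],
    [1,0,1.5,-19,0],
    [1,0,1.5,-19,0],
    [1,0,1.5,-19,0]
  ]
}}

```text
t: 6.2
ee_pos: [0.5083, 0.0883, 0.0848]
ee_rot: [-0.522, 0.474, -0.477, 0.526]
ft_force: [-1.2, -0.1, 11.5]
grip_width: 0.002
```

```bash
python3 -c "
from h import *;st()
w=cap('wrist')
u,v=proj(w,[*dry(-.125,.05),.088]);u,v=int(u),int(v);print(u,v)
save(w,'pics/f.png')"
```

```text
t6.20 ee [0.5083 0.0883 0.0848] dryer xy [np.float64(-131.3), np.float64(49.7)] F [-1.21 -0.06 11.55] g 0.002
297 282
```

View pics/f.png

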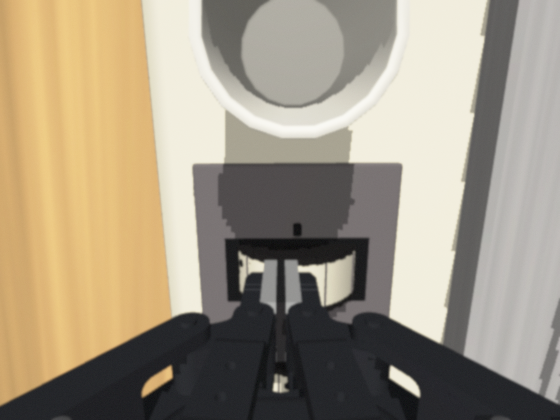

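The finger covers the field here, so I'll lift and go over the right wheel, which leaves the left one in view.

{"method": "step_arm", "body": {
  "deltas": [
    [1,0,-5,0,0],
    [1,0,-14,0,0],
    [1,0,-40,0,0],
    [1,50,-50,9,0],
    [1,100,-50,17,0],
    [1,100,-30,17,0],
    [1,100,-18,17,0],
    [1,100,-15,17,0],
    [1,100,-15,17,0]
  ]
}}

```text
t: 7.38
ee_pos: [0.5349, -0.0091, 0.1]
ee_rot: [-0.522, 0.473, -0.476, 0.526]
ft_force: [0.8, -0.1, -0.5]
grip_width: -0.004
```

```bash
python3 -c "
from h import *;st()
w=cap('wrist')
for y in(.05,0,-.05):print(proj(w,[*dry(-.125,y),.091]))
save(w,'pics/g.png')"
```

```text
t7.38 ee [ 0.5349 -0.0091  0.1   ] dryer xy [np.float64(-114.7), np.float64(-49.8)] F [ 0.82 -0.12 -0.52] g -0.004
(np.float64(253.22169048687743), np.float64(22.125453291572512))
(np.float64(255.9410807215559), np.float64(157.77987746557125))
(np.float64(258.2039623607173), np.float64(270.6617661403746))
```

View pics/g.png

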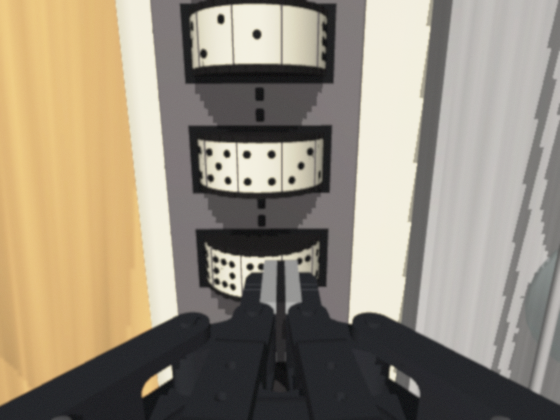

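The left wheel now shows 1, centred on its crown at (257,34), and the middle still shows 4 at (261,168). Next I feel for the right wheel.

{"method": "step_arm", "body": {
  "deltas": [
    [1,0,2,0,0],
    [1,0,4,0,0],
    [1,0,4,0,0],
    [1,0,4,0,0]
  ]
}}

```text
t: 7.92
ee_pos: [0.5351, -0.0091, 0.0963]
ee_rot: [-0.522, 0.473, -0.476, 0.526]
ft_force: [0.3, 0.1, -0.4]
grip_width: -0.001
```

{"method": "step_arm", "body": {
  "deltas": [
    [1,0,2,0,0],
    [1,0,3,0,0],
    [1,0,3,0,0],
    [1,0,3,0,0]
  ]
}}

```text
t: 8.43
ee_pos: [0.5351, -0.0091, 0.0933]
ee_rot: [-0.522, 0.473, -0.476, 0.526]
ft_force: [0.9, 0.7, -0.1]
grip_width: 0.002
```

{"method": "step_arm", "body": {
  "deltas": [
    [1,0,2,0,0],
    [1,0,3,0,0],
    [1,0,3,0,0],
    [1,0,3,0,0]
  ]
}}

```text
t: 8.93
ee_pos: [0.5351, -0.0091, 0.0903]
ee_rot: [-0.522, 0.473, -0.476, 0.526]
ft_force: [-0.1, -0.2, -0.4]
grip_width: 0.001
```

{"method": "step_arm", "body": {
  "deltas": [
    [1,0,2,0,0],
    [1,0,3,0,0],
    [1,0,3,0,0],
    [1,0,3,0,0]
  ]
}}

```text
t: 9.43
ee_pos: [0.5358, -0.0091, 0.0878]
ee_rot: [-0.521, 0.473, -0.477, 0.527]
ft_force: [0.2, 0.3, 7.5]
grip_width: 0.002
```

{"method": "step_arm", "body": {
  "deltas": [
    [1,0,2,0,0],
    [1,0,4,0,0],
    [1,0,5,0,0],
    [1,0,5,0,0],
    [1,0,5,0,0]
  ]
}}

```text
t: 10.05
ee_pos: [0.537, -0.009, 0.0837]
ee_rot: [-0.521, 0.472, -0.477, 0.527]
ft_force: [2.0, 0.5, 10.5]
grip_width: -0.002
```

{"method": "step_arm", "body": {
  "deltas": [
    [1,0,1.5,0,0],
    [1,0,1.5,0,0],
    [1,0,1.5,-3,0],
    [1,0,1.5,-6,0],
    [1,0,1.5,-9,0],
    [1,0,1.5,-12,0],
    [1,0,1.5,-15,0],
    [1,0,1.5,-19,0],
    [1,0,1.5,-19,0],
    [1,0,1.5,-19,0]
  ]
}}

```text
t: 11.3
ee_pos: [0.5188, -0.0108, 0.0828]
ee_rot: [-0.52, 0.472, -0.478, 0.528]
ft_force: [-1.9, 1.5, 11.4]
grip_width: -0.002
```

{"method": "step_arm", "body": {
  "deltas": [
    [1,0,-5,0,0],
    [1,0,-15,0,0],
    [1,0,-18,0,0],
    [1,0,-18,9,0],
    [1,0,-16,17,0],
    [1,0,-12,17,0],
    [1,0,-9,17,0],
    [1,0,-9,17,0]
  ]
}}

```text
t: 12.3
ee_pos: [0.5352, -0.0091, 0.0916]
ee_rot: [-0.52, 0.472, -0.478, 0.528]
ft_force: [-0.5, -0.6, -0.7]
grip_width: -0.003
```

```bash
python3 -c "
from h import *;st()
w=cap('wrist');save(w,'pics/hh.png',(180,200,340,320),4)"
```

```text
t12.30 ee [ 0.5352 -0.0091  0.0916] dryer xy [np.float64(-114.4), np.float64(-49.9)] F [-0.52 -0.61 -0.68] g -0.003
```

View pics/hh.png

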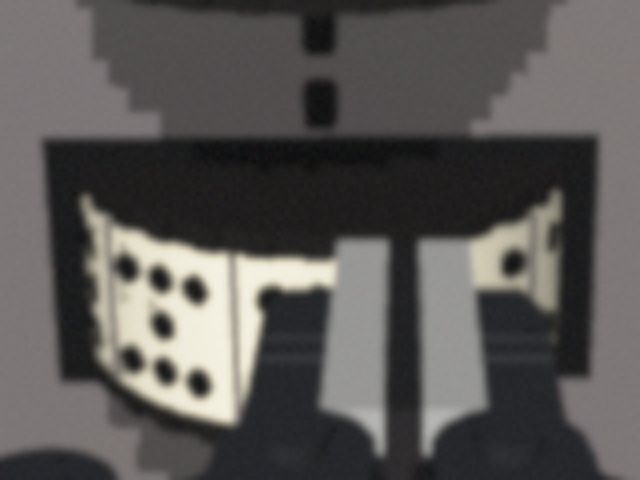

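The 7 has moved left of the crown, so the right wheel is on 6. Now the second stroke.

{"method": "step_arm", "body": {
  "deltas": [
    [1,0,2,0,0],
    [1,0,4,0,0],
    [1,0,6,0,0],
    [1,0,8,0,0],
    [1,0,9,0,0],
    [1,0,9,0,0],
    [1,0,9,0,0]
  ]
}}

```text
t: 13.22
ee_pos: [0.5366, -0.0091, 0.0838]
ee_rot: [-0.52, 0.471, -0.478, 0.528]
ft_force: [1.8, 0.6, 10.1]
grip_width: 0.004
```

{"method": "step_arm", "body": {
  "deltas": [
    [1,0,1.5,0,0],
    [1,0,1.5,0,0],
    [1,0,1.5,-3,0],
    [1,0,1.5,-6,0],
    [1,0,1.5,-9,0],
    [1,0,1.5,-12,0],
    [1,0,1.5,-15,0],
    [1,0,1.5,-19,0],
    [1,0,1.5,-19,0],
    [1,0,1.5,-19,0]
  ]
}}

```text
t: 14.48
ee_pos: [0.5184, -0.0109, 0.0828]
ee_rot: [-0.519, 0.471, -0.479, 0.529]
ft_force: [-1.5, 0.6, 11.3]
grip_width: 0.001
```

{"method": "step_arm", "body": {
  "deltas": [
    [1,0,-5,0,0],
    [1,0,-15,0,0],
    [1,0,-40,0,0],
    [1,35,-45,3,0],
    [1,75,-45,6,0],
    [1,75,-30,6,0],
    [1,75,-25,6,0],
    [1,75,-25,6,0]
  ]
}}

```text
t: 15.48
ee_pos: [0.5308, -0.0841, 0.1075]
ee_rot: [-0.52, 0.471, -0.478, 0.529]
ft_force: [0.6, -0.5, 0.6]
grip_width: -0.0
```

```bash
python3 -c "
from h import *;st()
w=cap('wrist')
for y in(.05,0,-.05,-.125):print(proj(w,[*dry(-.125,y),.091]))
save(w,'pics/i.png')"
```

```text
t15.47 ee [ 0.5308 -0.0841  0.1075] dryer xy [np.float64(-126.3), np.float64(-124.1)] F [ 0.63 -0.48  0.64] g -0.0
(np.float64(284.5205371384842), np.float64(-218.75485982544407))
(np.float64(284.22040380397596), np.float64(-45.79302188168131))
(np.float64(283.9750752349557), np.float64(95.58574321745849))
(np.float64(283.6809598018084), np.float64(265.0795649154268))
```

View pics/i.png

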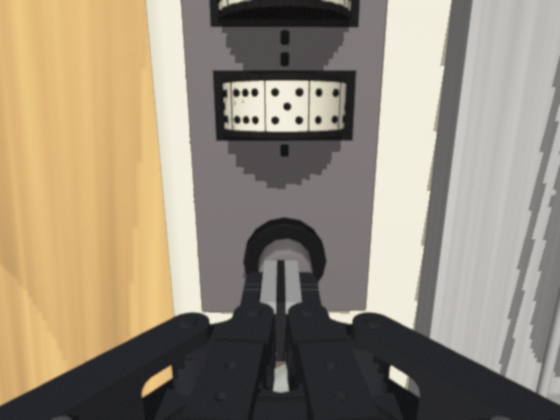

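The right wheel shows 5, centred at (287,107), and the fingertip is over the start cap at (284,262). Left and middle were already verified as 1 and 4, so I press start.

{"method": "step_arm", "body": {
  "deltas": [
    [1,0,5,0,0],
    [1,0,10,0,0],
    [1,0,13,0,0],
    [1,0,16,0,0],
    [1,0,19,0,0],
    [1,0,22,0,0],
    [1,0,22,0,0],
    [1,0,22,0,0]
  ]
}}

```text
t: 16.52
ee_pos: [0.5314, -0.0841, 0.086]
ee_rot: [-0.519, 0.471, -0.478, 0.529]
ft_force: [-3.4, 1.3, 6.8]
grip_width: 0.004
```

6.8 N corresponds to about 6.5 mm, past half of the travel. I'll push 1.5 mm more for margin, then release and retreat to a spot that sees all the wheels.

{"method": "step_arm", "body": {
  "deltas": [
    [1,0,1.5,0,0],
    [1,0,1.5,0,0],
    [1,0,1.5,0,0]
  ]
}}

```text
t: 16.9
ee_pos: [0.5314, -0.0841, 0.0848]
ee_rot: [-0.519, 0.471, -0.478, 0.529]
ft_force: [-3.8, 1.3, 7.8]
grip_width: 0.004
```

{"method": "step_arm", "body": {
  "deltas": [
    [1,0,-5,0,0],
    [1,0,-20,0,0],
    [1,0,-60,0,0],
    [1,-30,-100,-20,0],
    [1,-60,-130,-40,0],
    [1,-80,-135,-40,0],
    [1,-80,-135,-40,0],
    [1,-80,-135,-40,0]
  ]
}}

```text
t: 17.9
ee_pos: [0.4813, -0.0092, 0.219]
ee_rot: [-0.52, 0.471, -0.478, 0.529]
ft_force: [-0.0, -0.1, -0.3]
grip_width: 0.004
```

```bash
python3 -c "
from h import *;st()
w=cap('wrist')
print([np.round(proj(w,[*dry(-.125,y),.091])) for y in(.05,0,-.05,-.125)])
save(w,'pics/j.png',(230,40,430,360),1.8)
b=cap('side');P=cloud(b);print('start',P[189,311].round(4))"
```

```text
t17.90 ee [ 0.4813 -0.0092  0.219 ] dryer xy [np.float64(-168.0), np.float64(-44.6)] F [-0.   -0.09 -0.32] g 0.004
[array([341.,  68.]), array([338., 142.]), array([335., 209.]), array([331., 298.])]
start [ 0.5319 -0.0847  0.0927]
```

View pics/j.png

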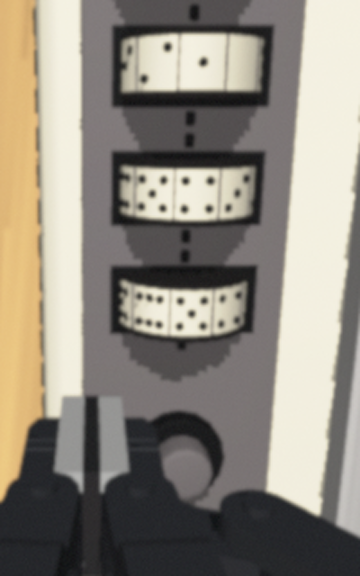

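The fields at the crowns show 1, 4 and 5, at crop positions (203,62), (197,195) and (192,314). The start cap is back up at z = 0.0927, and the robot is clear. Handing in.

```bash
python3 -c "
from h import *
print(bot.job_done())"
```

```text
the job is handed in; nothing more can be done
None
```

The dryer timer is set to 145 and start was pushed and released; I handed the job in at about 18 s of the 64 s allowed.

- **Wheels:** they first read 2-4-7. I rolled the left wheel one digit towards the front and the right wheel two digits in two strokes. The middle wheel already stood on 4, so I left it alone. The last wrist picture shows 1, 4 and 5 centred at the crowns.
- **Start:** I pressed it only after reading the wheels. It went down about 8 mm at 7.8 N, past the 5 mm switching point. The side camera then measured the cap back up at 92.7 mm (93 mm nominal).
- **Force:** the highest force I read was about 11.6 N, against the 25 N limit. Force is only reported at the end of each call, so a short peak in between would not show.
- **Bystanders:** I saw no contact with the cup, jar, tumblers or plant. I did not measure their positions again at the end.

No check failed or disagreed.

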